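Rear sanding block off a crowded hook

TASK

I need the rearmost sanding block from the crowded hook: first move the two blocks in front of it to the empty hook, and slide them back together until they press on the rubber stop ring and it just gives by a few millimetres (more than about a centimetre is too far; the ring grips stiffly and its setting is not measured, so feel for it). Then take the rear block and stand it upright in the white tray. Never force the blocks (about 4 N moves the ring), be gentle with the hooks, and leave the screw jar and the tape roll alone.

Things in the scene. Friction and masses are not known exactly. Their poses are not given: they have to be found in the camera images.
- front_block: Front one on the crowded hook, shortest: wooden sanding block 60 mm high, 24 (x) x 50 (y), on top a metal bow 39 mm tall, 24 (x) x 40 (y), strap 5 mm, eye 30 wide (y) x 34 high, open along x. 0.13-0.25 kg. Origin: centre of underside, z up. Grip across the bow's 40 mm (y), 86 mm above origin. Hung, origin is 120 mm above the hook's. Starts 90 mm before the post.
- middle_block: Middle one on the crowded hook: wooden sanding block 70 mm high, 24 (x) x 50 (y), on top a metal bow 39 mm tall, 24 (x) x 40 (y), strap 5 mm, eye 30 wide (y) x 34 high, open along x. 0.13-0.25 kg. Origin: centre of underside, z up. Grip across the bow's 40 mm (y), 96 mm above origin. Hung, origin is 110 mm above the hook's. Starts 56 mm before the post.
- rear_block: Rear one on the crowded hook, tallest; the wanted one: wooden sanding block 80 mm high, 24 (x) x 50 (y), on top a metal bow 39 mm tall, 24 (x) x 40 (y), strap 5 mm, eye 30 wide (y) x 34 high, open along x. 0.13-0.25 kg. Origin: centre of underside, z up. Grip across the bow's 40 mm (y), 106 mm above origin. Hung, origin is 100 mm above the hook's. Starts 22 mm before the post.
- crowded_hook: Hook with the three blocks, wooden stand fixed on the bench, post 240 mm high. Origin on the bench below the prong's root (post's front face), z up. Steel prong 8 mm thick, axis 210 mm up, runs 120 mm along the stand's -x (towards the robot), then its tip turns up: 224 mm high, 129 mm out. Raise a block 17 mm from hanging to pass the tip, prong in the eye.
- spare_hook: Empty hook (only a stop ring on its prong; shaped as the crowded one), wooden stand fixed on the bench, post 240 mm high. Origin on the bench below the prong's root (post's front face), z up. Steel prong 8 mm thick, axis 210 mm up, runs 120 mm along the stand's -x (towards the robot), then its tip turns up: 224 mm high, 129 mm out. Raise a block 17 mm from hanging to pass the tip, prong in the eye.
- stop_ring (a joint): Travel (m) of the black rubber ring (34 mm across, 8 mm thick) on the spare prong, towards the post, from its setting: 0 at the start. Its front face then is 22 to 46 mm before the post (not measured). Takes about 4 N to slide, stays where left. Blocks go in front of it, either order, touching. Wanted 2 to 12 mm, never more; 5 is right.
- tray: White plastic tray fixed on the bench, 250 (x) x 176 (y) x 61 mm, floor 4 mm thick, flat inside 232 x 152 mm. Origin at the centre of its underside, z up.
- screw_jar: Small screw jar with a lid, 57 mm across, 84 mm high, standing between the hooks; origin at the centre of its underside. Leave it alone.
- tape_roll: Roll of masking tape lying flat, 104 mm across, 25 mm high, on the left; origin at the centre of its underside. Leave it alone.
There are look-alikes about, which are no part of the job. What is shaped like the middle_block but yellow is not meant.

How it is judged:
On the way, in this order (a step that is already met when the one before it is completed fails the run):
1. front and middle block hang together on the spare hook and have pushed the stop ring back a little, the rear block still on its hook (x of front_block in the frame of spare_hook between -0.118 and -0.008 m and y of front_block in the frame of spare_hook between -0.015 and 0.015 m and z of front_block in the frame of spare_hook between 0.112 and 0.128 m and angle between each of front_block, middle_block, rear_block's own z axis and vertical below 0.2 rad and x of middle_block in the frame of spare_hook between -0.118 and -0.008 m and y of middle_block in the frame of spare_hook between -0.015 and 0.015 m and z of middle_block in the frame of spare_hook between 0.102 and 0.118 m and horizontal distance between front_block and middle_block below 0.03 m and value of joint stop_ring between 0.002 and 0.012 m and x of rear_block in the frame of crowded_hook between -0.118 and -0.008 m and y of rear_block in the frame of crowded_hook between -0.015 and 0.015 m and z of rear_block in the frame of crowded_hook between 0.092 and 0.108 m), for 0.2 s.
2. the rear block stands in the tray (x of rear_block in the frame of tray between -0.105 and 0.105 m and y of rear_block in the frame of tray between -0.07 and 0.07 m and z of rear_block in the frame of tray between -0.002 and 0.01 m and angle between rear_block's own z axis and vertical below 0.15 rad), for 0.2 s.
At the end, for the whole second after the job is handed in: Front and middle block hang upright on the prong of the spare hook, next to each other (centres within 30 mm), the stop ring pushed back by 2 to 12 mm; the rear block stands upright (within 0.15 rad) on the floor of the tray; all at rest (all of step 2 and x of front_block in the frame of spare_hook between -0.118 and -0.008 m and y of front_block in the frame of spare_hook between -0.015 and 0.015 m and z of front_block in the frame of spare_hook between 0.112 and 0.128 m and angle between each of front_block, middle_block's own z axis and vertical below 0.2 rad and x of middle_block in the frame of spare_hook between -0.118 and -0.008 m and y of middle_block in the frame of spare_hook between -0.015 and 0.015 m and z of middle_block in the frame of spare_hook between 0.102 and 0.118 m and horizontal distance between front_block and middle_block below 0.03 m and value of joint stop_ring between 0.002 and 0.012 m and linear speed of each of front_block, middle_block, rear_block below 0.03 m/s); the robot touches nothing.
It fails at once if the stop ring is pushed back more than 12 mm (value of joint stop_ring above 0.012 m).
It fails at once if a block is forced against a hook with more than 60 N (contact force between any of front_block, middle_block, rear_block and crowded_hook above 60 N or contact force between any of front_block, middle_block, rear_block and spare_hook above 60 N).
It fails at once if the two moved blocks are pressed on one another with more than 25 N (contact force between front_block and middle_block above 25 N).
It fails at once if the screw jar or the tape roll is shifted by more than 20 mm (distance of any of screw_jar, tape_roll from where it was at the start of the episode above 0.02 m).
It also fails if it takes over 72 s, if anything falls off the work surface, if the arm or the gripper's body presses on something with over 40 N, if the wrist force passes 120 N, or if a joint passes its speed limit or range.

ROBOT

A 6-joint arm with a two-finger parallel gripper is mounted at the origin on a cart in front of the work surface, level with it; the furniture and walls round the work are solid. World frame = base frame: x ahead of the robot, y to its left, z up, the work surface at z = 0. Lengths are in m, angles in rad, forces in N, time in s.
With the tool pointing down it reaches from about 0.375 to 0.9 m from the base axis. Payload 3.1 kg.
Tool frame: the origin (TCP) lies at the very end of the fingers, on their centre line; the grasp point (between the pads) lies r.tcp_to_grasp behind it (r.tcp_to_grasp is the distance from the TCP to the grasp point, in m); z points along the fingers, y is the line along which they close (so a half turn about z gives the same grasp; the last joint's range is limited). The gripper opens to 85 mm and grips with 20 to 120 N. Pads are 22 mm wide; open, the fingers measure 114 mm over their backs; the gripper's body (76 mm by 85 mm) begins 54 mm behind the grasp point. The pads swing forward as they close: fully open they stand 13 mm farther back than shut.
Start: joints at [-1.286, 0.527, 1.433, -0, 1.181, -0.178], TCP at [0.28, -0.559, 0.231] pointing down, gripper open.
Joint ranges: [-3.08, 3.08], [-0.75, 2.2], [0.22, 2.44], [-1.43, 4.57], [0, 2.65], [-2.85, 2.85]. Speed limits (rad/s): [2.79, 2.79, 3.14, 3.14, 3.14, 3.14].

INTERFACE

Orientations are given as a 3x3 rotation matrix whose columns are the frame's x, y, z axes.
In Python, from cell import r gives the robot as it stands.
- The arm moves only by the shell command python3 -m handwheel 'ROWS' [FORCE]. ROWS is JSON, one flat list of numbers, 5 for each row, row after row: the opening, from 0 (shut) to 1 (fully open), then the shift along the tool's x, y, z in mm, then the turn about the tool's z in rad. A call has 1 to 20 rows; each row shifts and turns the commanded pose from where the row before left it, along the tool's axes as they then stand; what a row does not reach is not made up. A row lasts 1/12 s, in which the tool goes at most 41.7 mm and 7.16 degrees, less where a joint would pass 70% of its speed; a pose out of reach is approached as far as the arm can. A call with a gripper value outside its range is refused whole. The fingers move at their own pace and stop on an object; FORCE is the grip in N (left out, the last holds). Time passes only in rows, so rows that do not move let the fingers close. It gives the time, the measured TCP pose, the force, the opening and the grip force at its end, in the units of the state.
- r.read_state(): the state, without advancing time (a new reading comes with each control period).
- r.snapshot(name): name is "side" or "top" or "wrist"; returns a dict with "frame" (384x512x3 uint8, red, green, blue), "vertical_fov" (degrees; the focal length in pixels is half the picture's height over the tangent of half this angle, whatever the lens; pixels are square), "cx", "cy" (the principal point, pixels), "k1" (the pictures are not rectified: a ray, as slopes to the right and down, at radius r is drawn at 1 + k1 r^2 times it, then the intrinsics apply), "R" (3x3) and "t" (3): a world point X has camera coordinates R X + t; the wrist camera has in their place "T_tool_cam" (4x4, takes a point from camera to tool coordinates, whose origin is the TCP and whose axes are the flange's). Camera axes: x right, y down, z forward; pixel columns grow to the right and rows downward; lengths in m; the calibration is good to about 2 mm. A picture is of the moment at which its call begins: read the wrist's pose just before it. There is no depth.
- r.finish_job(): hands the job in; it is judged then, once.
The state is a dict: "time_s": time; "joints": joint angles; "qd": joint speeds; "joint_torque": joint torques, N m; "ee_pos": TCP position; "ee_rot": TCP orientation; "force": force on the tool from outside, world axes, zero at the start; "ft_torque": the same for the moment, N m; "grip_width": opening from 0.0 (shut) to 1.0 (fully open); "grasp_force": force on a finger pad.
Only numpy, scipy, OpenCV 4.12 (cv2) and the standard library are available. Lean on these libraries where they do the work, as an engineer would, in place of code of your own. Each camera call takes 0.05 s, during which the arm holds its last target. There are 200 camera calls.

## Working session

There is one attempt and no reset: what is moved stays moved. The work goes in short steps, Python scripts to look and compute and a shell command to move; the robot and the scene stay as the last step left them, time stands still between calls to the robot, and variables do not carry over. Pictures are saved under pics/ and viewed, at most 10 in all, crops included, and the job is handed in when it is done.

```bash
ls; mkdir -p pics; cat > h.py <<'E'
import numpy as np, cv2, json
from cell import r
def snap(n):
    s=r.read_state(); d=r.snapshot(n); d=dict(d); d['st']=s; return d
def K(d):
    H=d['frame'].shape[0]; f=H/2/np.tan(np.radians(d['vertical_fov'])/2); return f
def pose(d):
    if 'R' in d: R=np.array(d['R']);t=np.array(d['t']); return R.T,-R.T@t
    T=np.array(d['T_tool_cam']); Rt=np.array(d['st']['ee_rot']);p=np.array(d['st']['ee_pos'])
    return Rt@T[:3,:3], Rt@T[:3,3]+p
def ray(d,u,v):
    f=K(d); x=(u-d['cx'])/f; y=(v-d['cy'])/f; a=np.array([x,y]); b=a.copy()
    for _ in range(30): b=a/(1+d['k1']*(b@b))
    Rc,c=pose(d); w=Rc@np.array([b[0],b[1],1]); return c,w/np.linalg.norm(w)
def onz(d,u,v,z):
    c,w=ray(d,u,v); return c+w*(z-c[2])/w[2]
def proj(d,X):
    Rc,c=pose(d); q=Rc.T@(np.array(X)-c); b=q[:2]/q[2]; b=b*(1+d['k1']*(b@b)); return b*K(d)+[d['cx'],d['cy']]
def two(d1,p1,d2,p2):
    c1,w1=ray(d1,*p1);c2,w2=ray(d2,*p2); A=np.stack([w1,-w2],1); s=np.linalg.lstsq(A,c2-c1,rcond=None)[0]
    a=c1+w1*s[0];b=c2+w2*s[1]; return (a+b)/2,np.linalg.norm(a-b)
def save(d,n,crop=None,k=1):
    im=d['frame'][...,::-1]
    if crop: x0,y0,x1,y1=crop; im=im[y0:y1,x0:x1]
    cv2.imwrite('pics/'+n,cv2.resize(im,None,fx=k,fy=k,interpolation=cv2.INTER_CUBIC))
E
python3 - <<'E'
from h import *
import pickle
ims=[]
for n in('side','top','wrist'):
    d=snap(n); pickle.dump(d,open(n+'.pkl','wb')); print(n,pose(d)[1].round(3),pose(d)[0][:,2].round(2),K(d)); save(d,n+'0.png',k=1.5)
s=r.read_state();print(s['ee_pos'],np.round(s['ee_rot'],3),s['grip_width'],s['force'],r.tcp_to_grasp,s['time_s'])
E
```

```text
pics
side [0.243 0.908 0.555] [ 0.25 -0.87 -0.42] 350.78597357705917
top [0.235 0.052 1.597] [ 0.17 -0.02 -0.99] 399.4032729136883
wrist [ 0.35  -0.523  0.373] [-0.27 -0.13 -0.95] 338.0299946772606
[ 0.27945417 -0.55842107  0.23054362] [[ 0.894  0.447 -0.001]
 [ 0.447 -0.894  0.002]
 [ 0.    -0.002 -1.   ]] 1.0004169783016599 [-0.10282379 -0.33796421 -0.2408393 ] 0.0187 0.15
```

View pics/side0.png

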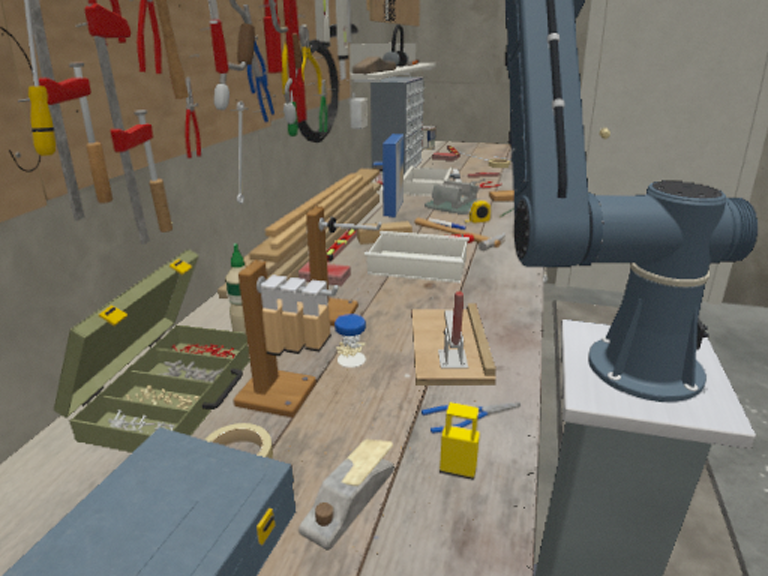

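View pics/top0.png

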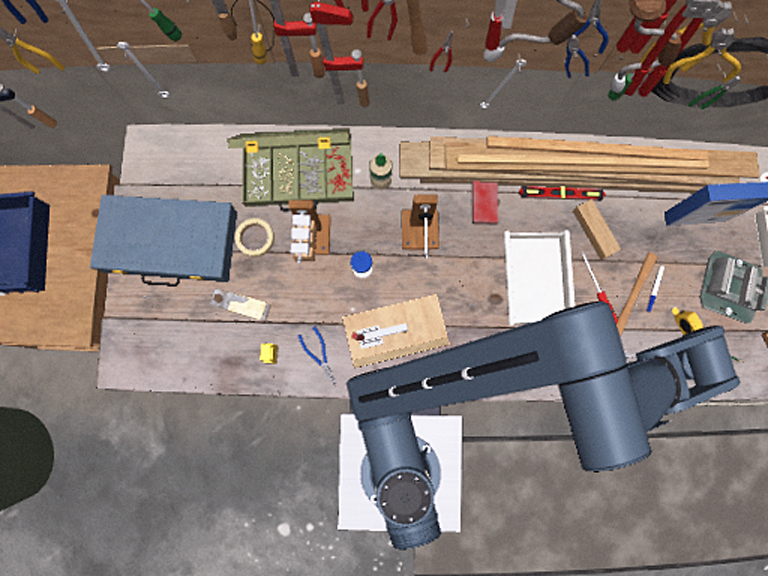

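Side view: the three hung blocks with silver bows are at about (260–330, 290–350) on the near post. The empty hook with its black ring is at (330,225), the white tray at (417,255) and the jar at (350,340). The yellow look-alike stands at (461,440), alone on the bench; it is excluded by colour. Next is one enlarged crop to confirm.

```bash
python3 - <<'E'
from h import *
import pickle
t=pickle.load(open('top.pkl','rb'));s=pickle.load(open('side.pkl','rb'))
a=cv2.resize(t['frame'][125:185,180:300],None,fx=6.5,fy=6.5,interpolation=cv2.INTER_CUBIC)[:290]
a=cv2.resize(t['frame'][128:178,180:310],None,fx=6,fy=6,interpolation=cv2.INTER_CUBIC)
b=cv2.resize(s['frame'][135:205,155:285],None,fx=6,fy=6,interpolation=cv2.INTER_CUBIC)[:300]
b=cv2.resize(s['frame'][135:235,155:285],None,fx=6,fy=6,interpolation=cv2.INTER_CUBIC)[:600]
c=np.vstack([a,b])[:, :780]
c=cv2.resize(c,None,fx=2/3,fy=2/3,interpolation=cv2.INTER_AREA)
cv2.imwrite('pics/hooks.png',c[...,::-1]); print(c.shape)
# tray: white mask in top
hsv=cv2.cvtColor(t['frame'],cv2.COLOR_RGB2HSV)
print(onz(t,505/1.5,232/1.5,.061),onz(t,568/1.5,231/1.5,.061),onz(t,510/1.5,325/1.5,.061),onz(t,576/1.5,313/1.5,.061), onz(t,361/1.5,262/1.5,.08))
E
```

```text
(600, 520, 3)
[ 0.63305157 -0.26591324  0.061     ] [ 0.64106961 -0.43812577  0.061     ] [ 0.38527369 -0.27618829  0.061     ] [ 0.41979349 -0.45298267  0.061     ] [0.53851496 0.11330534 0.08      ]
```

View pics/hooks.png

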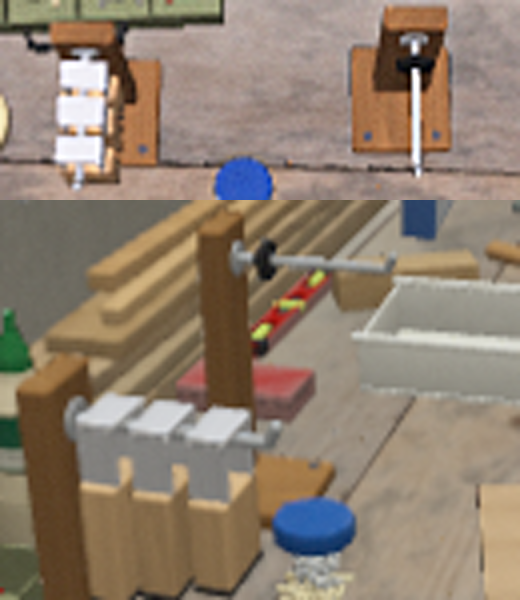

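Crop: the crowded hook holds the bows at about (84,74), (80,111) and (79,150) in the top half, shortest block in front as described. The spare hook's prong runs from (414,45) to (418,172) with the black ring at (415,63). These are the wooden blocks that are meant; the yellow one stands alone on the bench.

```bash
python3 - <<'E'
from h import *
import pickle
t=pickle.load(open('top.pkl','rb'));s=pickle.load(open('side.pkl','rb'))
T=lambda x,y:(180+x/4-.4,128+y/4-.4)
S=lambda x,y:(155+x/4-.4,135+(y-200)/4-.4)
for n,p,z in [('front',(79,150),.219),('mid',(80,111),.219),('rear',(84,74),.219),('ctip',(78,186),.224),('sroot',(413,45),.21),('stip',(418,172),.224),('ring',(415,63),.225)]:
    print(n,onz(t,*T(*p),z).round(4))
print(two(t,T(418,172),s,S(390,262)),two(t,T(78,186),s,S(274,432)))
print('ring',two(t,T(415,63),s,S(266,260)))
for x,z in [(0.59,.21)]: pass
E
```

```text
front [0.5418 0.2548 0.219 ]
mid [0.5773 0.2556 0.219 ]
rear [0.6113 0.2538 0.219 ]
ctip [0.5084 0.2534 0.224 ]
sroot [ 0.6479 -0.04    0.21  ]
stip [ 0.5279 -0.0447  0.224 ]
ring [ 0.6268 -0.041   0.225 ]
(array([ 0.52982749, -0.04521446,  0.21585964]), np.float64(0.0003916759344809624)) (array([0.50903182, 0.25415708, 0.21716615]), np.float64(0.0014397420476108347))
ring (array([ 0.62960378, -0.04236202,  0.2101296 ]), np.float64(0.0028941920352717867))
```

```bash
python3 -m handwheel '[1,0,0,-25,0.116, 1,0,0,-25,0.116, 1,0,0,-25,0.116, 1,0,0,-20,0.116, 1,13,-41,0,0, 1,13,-41,0,0, 1,13,-41,0,0, 1,13,-41,0,0, 1,13,-41,0,0, 1,13,-41,0,0, 1,13,-41,0,0, 1,13,-41,0,0, 1,13,-41,0,0, 1,13,-41,0,0, 1,13,-41,0,0, 1,13,-41,0,0, 1,13,-41,0,0, 1,13,-41,0,0, 1,13,-41,0,0, 1,13,-41,0,0]' 40
```

```text
time_s: 1.82
ee_pos: [0.4812, 0.0787, 0.3263]
ee_rot: [[1.0, 0.0, -0.0], [0.0, -1.0, -0.0], [-0.0, 0.0, -1.0]]
force: [1.1, 0.1, 0.3]
grip_width: 1.004
grasp_force: 0.0
```

```bash
python3 -m handwheel '[1,13,-40,0,0, 1,13,-40,0,0, 1,14,-39,0,0, 1,14,-38,0,0, 1,0,0,0,0, 1,0,0,0,0]'; python3 - <<'E'
from h import *
import pickle
d=snap('wrist');pickle.dump(d,open('w1.pkl','wb'));save(d,'w1.png',k=1.5)
print(d['st']['ee_pos'],d['st']['force'])
for p in [(.5418,.2548,.219),(.6113,.2538,.219)]: print(proj(d,p)*1.5)
E
```

```text
time_s: 2.32
ee_pos: [0.5348, 0.2346, 0.3254]
ee_rot: [[1.0, 0.004, -0.001], [0.004, -1.0, -0.001], [-0.001, 0.001, -1.0]]
force: [0.8, 0.3, 0.2]
grip_width: 1.003
grasp_force: 0.0
[0.53482456 0.23459209 0.32537079] [0.84687306 0.26551886 0.20092939]
[343.50335831 271.05975788]
[343.05222324 130.13314936]
```

View pics/w1.png

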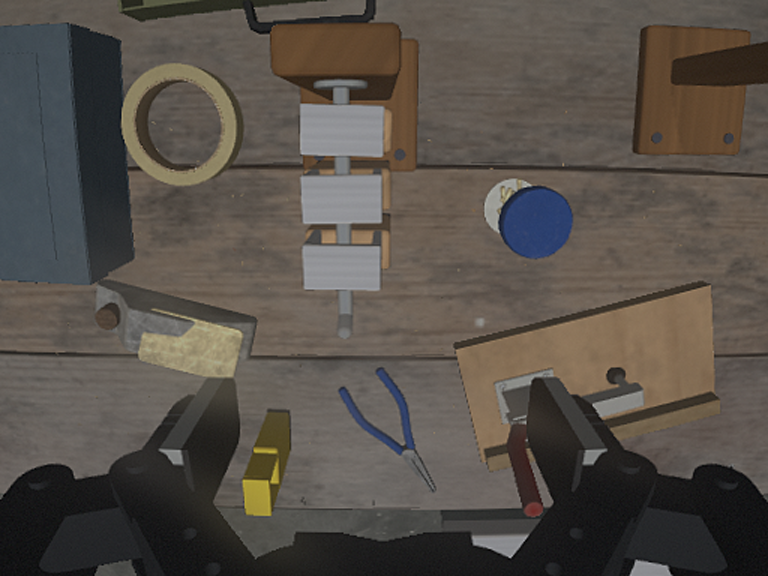

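Wrist view: the bow tops are at (342,269), (342,199) and (342,130), within 1–2 mm of the estimates. The prong is parallel to x, and the prong tip is at (344,330).

```bash
python3 - <<'E'
from h import *
import pickle
d=pickle.load(open('w1.pkl','rb'))
for p in [(342,269),(342,199.5),(342.5,130)]: print(onz(d,p[0]/1.5,p[1]/1.5,.219))
E
python3 -m handwheel '[1,0,0,20,0, 1,0,0,20,0, 1,0,0,0,0]'
```

```text
[0.54289151 0.25554653 0.219     ]
[0.57832213 0.25486131 0.219     ]
[0.61136179 0.25406081 0.219     ]
time_s: 2.62
ee_pos: [0.532, 0.2304, 0.2827]
ee_rot: [[1.0, -0.002, -0.009], [-0.002, -1.0, -0.002], [-0.009, 0.002, -1.0]]
force: [-1.0, -0.4, -0.7]
grip_width: 1.003
grasp_force: 0.0
```

```bash
python3 -m handwheel '[1,4,-9,0,0, 1,4,-8,0,0, 1,3,-8,0,0, 1,0,0,0,0, 1,0,0,0,0]'
```

```text
time_s: 3.03
ee_pos: [0.5466, 0.2585, 0.2872]
ee_rot: [[1.0, 0.001, 0.002], [0.001, -1.0, 0.0], [0.002, -0.0, -1.0]]
force: [-0.5, -0.2, 0.0]
grip_width: 1.001
grasp_force: 0.0
```

```bash
python3 -m handwheel '[1,-2,2,20,0, 1,-2,1,20,0, 1,0,0,20,0, 1,0,0,20,0, 1,0,0,10,0, 1,0,0,8,0, 1,0,0,0,0, 1,0,0,0,0, 1,0,0,0,0]'; python3 - <<'E'
from h import *
d=snap('wrist');save(d,'w2.png',k=1.5);print(d['st']['ee_pos'],d['st']['force'])
E
```

```text
time_s: 3.78
ee_pos: [0.5429, 0.255, 0.1895]
ee_rot: [[1.0, -0.0, 0.002], [-0.0, -1.0, 0.001], [0.002, -0.001, -1.0]]
force: [-0.7, 0.2, 0.0]
grip_width: 1.004
grasp_force: 0.0
[0.54294387 0.25500777 0.18951077] [-0.72855034  0.21866139  0.04681142]
```

View pics/w2.png

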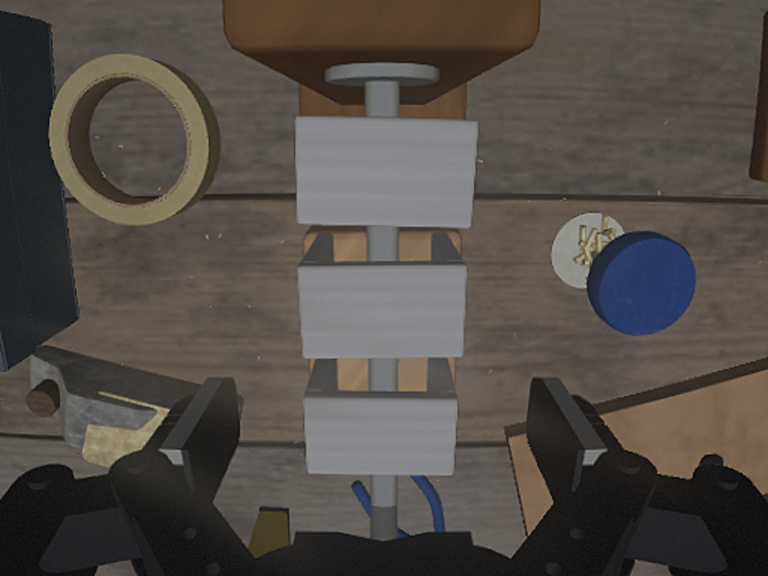

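The fingers straddle the front bow, centred (bow at 305–457, fingers 240/530). Closing.

```bash
python3 -m handwheel '[0.4,0,0,0,0, 0.3,0,0,0,0, 0.2,0,0,0,0, 0.2,0,0,0,0, 0.2,0,0,0,0, 0.2,0,0,0,0, 0.2,0,0,0,0, 0.2,0,0,0,0]' 40
```

```text
time_s: 4.5
ee_pos: [0.5423, 0.2548, 0.1888]
ee_rot: [[1.0, -0.0, 0.001], [-0.0, -1.0, 0.0], [0.001, -0.0, -1.0]]
force: [-0.3, -0.0, 4.8]
grip_width: 0.468
grasp_force: 41.3
```

```bash
python3 -m handwheel '[0.2,0,0,-7,0, 0.2,0,0,-7,0, 0.2,0,0,-7,0, 0.2,0,0,0,0, 0.2,0,0,0,0]' 40
```

```text
time_s: 4.92
ee_pos: [0.5423, 0.2548, 0.2098]
ee_rot: [[1.0, -0.0, 0.001], [-0.0, -1.0, 0.0], [0.001, -0.0, -1.0]]
force: [-0.2, -0.3, -1.8]
grip_width: 0.464
grasp_force: 40.7
```

```bash
python3 -m handwheel '[0.2,-8,0,0,0, 0.2,-12,0,0,0, 0.2,-12,0,0,0, 0.2,-14,0,0,0, 0.2,-14,0,0,0, 0.2,-14,0,0,0, 0.2,0,0,-10,0, 0.2,0,0,-25,0, 0.2,0,10,-25,0, 0.2,0,30,0,0, 0.2,0,40,0,0, 0.2,0,40,0,0, 0.2,0,40,0,0, 0.2,0,40,0,0, 0.2,0,40,0,0, 0.2,0,30,0,0, 0.2,0,20,0,0, 0.2,0,10,0,0, 0.2,0,0,0,0, 0.2,0,0,0,0]' 40;  python3 - <<'E'
from h import *
import pickle
d=snap('wrist');pickle.dump(d,open('w3.pkl','wb'));save(d,'w3.png',k=1.5);print(d['st']['ee_pos'],d['st']['force'],d['st']['grip_width'])
E
```

```text
time_s: 6.58
ee_pos: [0.4681, -0.045, 0.2695]
ee_rot: [[1.0, -0.001, 0.0], [-0.001, -1.0, 0.001], [0.0, -0.001, -1.0]]
force: [0.2, 0.2, -1.5]
grip_width: 0.462
grasp_force: 40.9
[ 0.46807198 -0.04498861  0.26954593] [ 0.17618227  0.19075843 -1.51648388] 0.4621837661322597
```

View pics/w3.png

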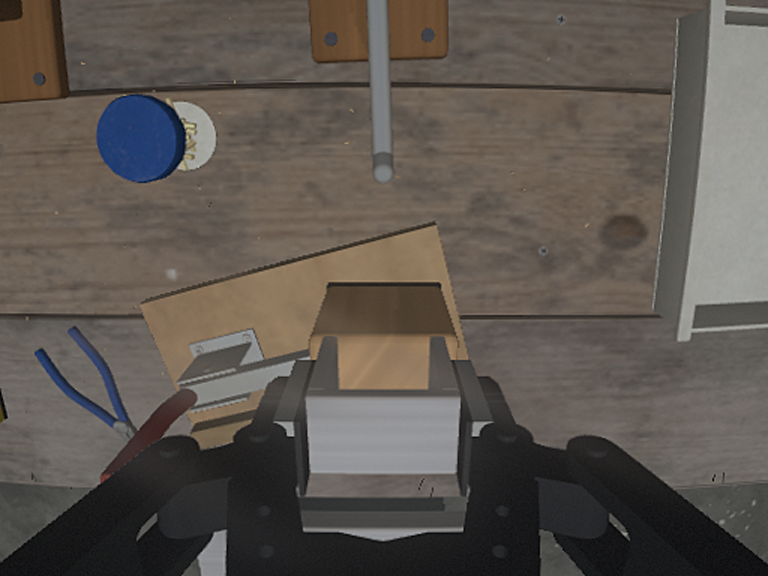

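The spare prong's tip is at (383,173) and it runs to (377,0) at the top edge. The block hangs straight in the grip.

```bash
python3 - <<'E'
from h import *
import pickle
d=pickle.load(open('w3.pkl','rb'))
print(onz(d,383/1.5,173/1.5,.224),onz(d,377.5/1.5,2/1.5,.21),onz(d,382/1.5,140/1.5,.21),onz(d,382,115,.21))
img=d['frame'].astype(int)
# prong edges by row
for v in [3,20,40,60,80,95]:
    row=d['frame'][v,235:275]; g=row.astype(int); m=np.where((g.max(1)-g.min(1)<18))[0]+235
    u=(m.min()+m.max())/2 if len(m) else 0
    print(v,m.min() if len(m) else 0,m.max() if len(m) else 0,onz(d,u,v,.21).round(4))
E
```

```text
[ 0.53002061 -0.04490128  0.224     ] [ 0.59115508 -0.04297182  0.21      ] [ 0.54140375 -0.04453109  0.21      ] [ 0.52952117 -0.12047905  0.21      ]
3 244 258 [ 0.5903 -0.0426  0.21  ]
20 245 258 [ 0.5814 -0.0428  0.21  ]
40 245 272 [ 0.5707 -0.0467  0.21  ]
60 246 260 [ 0.5599 -0.0436  0.21  ]
80 235 271 [ 0.5489 -0.0436  0.21  ]
95 247 261 [ 0.5405 -0.0441  0.21  ]
```

```bash
python3 -m handwheel '[0.2,0,0,20,0, 0.2,0,0,20,0, 0.2,0,0,14,0, 0.2,0,0,6,0, 0.2,0,0,0,0, 0.2,0,0,0,0]' 40
```

```text
time_s: 7.13
ee_pos: [0.4682, -0.0443, 0.2095]
ee_rot: [[1.0, 0.001, 0.0], [0.001, -1.0, 0.0], [0.0, -0.0, -1.0]]
force: [0.2, -0.2, -1.5]
grip_width: 0.461
grasp_force: 40.8
```

```bash
python3 -m handwheel '[0.2,8,0,0,0.015, 0.2,12,0,0,-0.045, 0.2,12,0,0,0, 0.2,12,0,0,0, 0.2,12,0,0,0, 0.2,12,0,0,0, 0.2,12,-1,0,0, 0.2,12,-1,0,0, 0.2,12,0,0,0, 0.2,12,0,0,0, 0.2,8,0,0,0, 0.2,4,0,0,0, 0.2,0,0,0,0, 0.2,0,0,0,0]' 40;  python3 - <<'E'
from h import *
import pickle
d=snap('wrist');pickle.dump(d,open('w4.pkl','wb'));save(d,'w4.png',k=1.5);print(d['st']['ee_pos'],d['st']['force'],d['st']['grip_width'])
E
```

```text
time_s: 8.3
ee_pos: [0.5956, -0.0401, 0.2094]
ee_rot: [[1.0, 0.03, -0.0], [0.03, -1.0, 0.0], [-0.0, -0.0, -1.0]]
force: [-0.2, 1.1, -2.3]
grip_width: 0.464
grasp_force: 40.8
[ 0.59562973 -0.04008323  0.20943232] [-0.18455814  1.13000705 -2.29842728] 0.4643541144329375
```

View pics/w4.png

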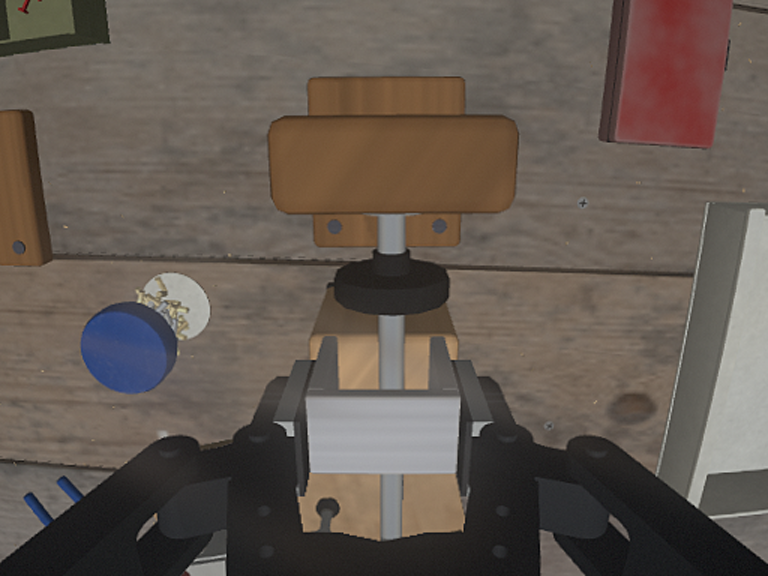

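```bash
python3 - <<'E'
from h import *
import pickle
d=pickle.load(open('w4.pkl','rb'))
for p,z in [((390,314),.227),((390,289),.227),((393,214),.24),((382,473),.240),((382,393),.240),((391,340),.21)]: print(onz(d,p[0]/1.5,p[1]/1.5,z).round(4))
print(pose(d)[1])
E
python3 -m handwheel '[0.2,0,1,5,0, 0.2,0,1,6,0, 0.2,0,0,5,0, 0.2,0,0,3,0, 0.2,0,0,1,0, 0.2,0,0,0,0, 0.2,0,0,0,0]' 40
```

```text
[ 0.6267 -0.0408  0.227 ]
[ 0.6337 -0.0406  0.227 ]
[ 0.6554 -0.0403  0.24  ]
[ 0.5862 -0.0399  0.24  ]
[ 0.6105 -0.0392  0.24  ]
[ 0.6118 -0.0419  0.21  ]
[ 0.67441355 -0.03745306  0.35190082]
time_s: 8.93
ee_pos: [0.596, -0.0422, 0.1892]
ee_rot: [[1.0, 0.03, 0.0], [0.03, -1.0, 0.0], [0.0, 0.0, -1.0]]
force: [-0.4, 0.4, -0.8]
grip_width: 0.461
grasp_force: 41.0
```

```bash
python3 -m handwheel '[0.2,0,0,1,0, 0.2,0,0,0,0, 0.6,0,0,0,0, 0.8,0,0,0,0, 0.9,0,0,0,0, 0.9,0,0,0,0, 0.9,0,0,-15,0, 0.9,0,0,-25,0, 0.9,0,0,-30,0, 0.9,-5,0,-20,0.015, 0.9,-20,-20,0,0.015, 0.9,-20,-35,0,0, 0.9,0,-35,0,0, 0.9,0,-40,0,0, 0.9,0,-40,0,0, 0.9,0,-40,0,0, 0.9,0,-40,0,0, 0.9,0,-30,0,0, 0.9,0,-15,0,0, 0.9,0,0,0,0]' 40
python3 -m handwheel '[0.9,0,0,0,0, 0.9,0,0,0,0]'
```

```text
time_s: 10.6
ee_pos: [0.5503, 0.2555, 0.2781]
ee_rot: [[1.0, 0.004, 0.0], [0.004, -1.0, 0.001], [0.0, -0.001, -1.0]]
force: [0.6, 0.5, -0.6]
grip_width: 0.899
grasp_force: 0.0
time_s: 10.77
ee_pos: [0.5507, 0.2511, 0.2781]
ee_rot: [[1.0, -0.001, -0.001], [-0.001, -1.0, -0.001], [-0.001, 0.001, -1.0]]
force: [0.3, -0.8, -0.7]
grip_width: 0.899
grasp_force: 0.0
```

```bash
python3 -m handwheel '[0.9,9,-1,0,0, 0.9,9,-1,0,0, 0.9,9,-1,10,0, 0.9,0,0,10,0, 0.9,0,0,0,0, 0.9,0,0,0,0]'; python3 - <<'E'
from h import *
import pickle
d=snap('wrist');pickle.dump(d,open('w5.pkl','wb'))
s=snap('side');a=cv2.resize(d['frame'],(512,384));b=cv2.resize(s['frame'][120:250,140:280],None,fx=2.9,fy=2.9,interpolation=cv2.INTER_CUBIC)[:384]
b=np.vstack([b,np.zeros((384-len(b),b.shape[1],3),np.uint8)]) if len(b)<384 else b
c=np.hstack([a,b])[:,:800]; cv2.imwrite('pics/w5.png',c[...,::-1]);print(d['st']['ee_pos'])
E
```

```text
time_s: 11.27
ee_pos: [0.5768, 0.2547, 0.2564]
ee_rot: [[1.0, -0.001, -0.004], [-0.001, -1.0, -0.001], [-0.004, 0.001, -1.0]]
force: [-1.0, -0.0, 0.1]
grip_width: 0.9
grasp_force: 0.0
[0.57682511 0.25468743 0.25638933]
```

View pics/w5.png

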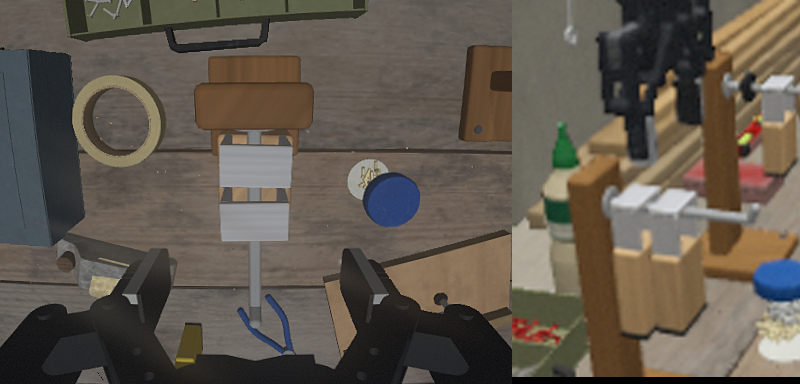

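The left half shows two bows still hung, the middle one at (254,222). The right half shows the front block hanging upright on the spare prong at (780,125), in front of the ring.

```bash
python3 - <<'E'
from h import *
import pickle
d=pickle.load(open('w5.pkl','rb'))
for p in [(254.5,204.5),(254.5,240)]: print(onz(d,*p,.219).round(4))
E
python3 -m handwheel '[0.9,0,0,20,0, 0.9,0,0,20,0, 0.9,0,0,15,0, 0.9,0,0,8,0, 0.9,0,0,4,0, 0.9,0,0,0,0, 0.9,0,0,0,0]'
```

```text
[0.5897 0.2552 0.219 ]
[0.5675 0.2553 0.219 ]
time_s: 11.95
ee_pos: [0.5782, 0.2556, 0.1921]
ee_rot: [[1.0, 0.0, 0.001], [0.0, -1.0, 0.0], [0.001, -0.0, -1.0]]
force: [0.9, 0.1, -0.4]
grip_width: 0.893
grasp_force: 0.0
```

Centre of the middle bow is 0.5786, which matches the tool. Lower 2 mm, close, lift 21 mm.

```bash
python3 -m handwheel '[0.8,0,0,2,0, 0.4,0,0,0,0, 0.2,0,0,0,0, 0.2,0,0,0,0, 0.2,0,0,0,0, 0.2,0,0,0,0, 0.2,0,0,0,0, 0.2,0,0,0,0, 0.2,0,0,0,0]' 40;python3 -m handwheel '[0.2,0,0,-7,0, 0.2,0,0,-7,0, 0.2,0,0,-7,0, 0.2,0,0,0,0, 0.2,0,0,0,0, 0.2,0,0,0,0]' 40
```

```text
time_s: 12.7
ee_pos: [0.5781, 0.2555, 0.19]
ee_rot: [[1.0, -0.0, 0.001], [-0.0, -1.0, 0.0], [0.001, -0.0, -1.0]]
force: [-1.1, -1.4, 5.5]
grip_width: 0.462
grasp_force: 41.1
time_s: 13.2
ee_pos: [0.5774, 0.2553, 0.2101]
ee_rot: [[1.0, -0.0, -0.001], [-0.0, -1.0, -0.0], [-0.001, 0.0, -1.0]]
force: [0.0, -0.1, -3.0]
grip_width: 0.46
grasp_force: 40.6
```

```bash
python3 -m handwheel '[0.2,-6,0,-1,0, 0.2,-12,0,0,0, 0.2,-14,0,0,0, 0.2,-14,0,0,0, 0.2,-14,0,0,0, 0.2,-14,0,0,0, 0.2,-14,0,0,0, 0.2,-12,0,0,0, 0.2,-10,0,0,0, 0.2,0,0,0,0]' 40; python3 -m handwheel '[0.2,0,0,-15,0, 0.2,0,0,-25,0, 0.2,0,10,-20,0, 0.2,0,30,0,0, 0.2,0,40,0,0, 0.2,0,40,0,0, 0.2,0,40,0,0, 0.2,0,40,0,0, 0.2,0,40,0,0, 0.2,0,30,0,0, 0.2,0,20,0,0, 0.2,0,10,0,0, 0.2,0,0,0,0, 0.2,0,0,0,0, 0.2,0,0,0,0]' 40
```

```text
time_s: 14.03
ee_pos: [0.4645, 0.2552, 0.211]
ee_rot: [[1.0, 0.001, -0.004], [0.001, -1.0, -0.001], [-0.004, 0.001, -1.0]]
force: [-1.0, -1.1, -2.3]
grip_width: 0.463
grasp_force: 40.5
time_s: 15.28
ee_pos: [0.4675, -0.0434, 0.2712]
ee_rot: [[1.0, 0.001, -0.0], [0.001, -1.0, 0.001], [-0.0, -0.001, -1.0]]
force: [0.3, -0.3, -2.4]
grip_width: 0.458
grasp_force: 41.2
```

```bash
python3 -m handwheel '[0.2,0,0,20,0, 0.2,0,1,20,0, 0.2,0,0,14,0, 0.2,0,0,6.5,-0.03, 0.2,0,0,0,0, 0.2,10,0,0,0, 0.2,12,0,0,0, 0.2,12,0,0,0, 0.2,12,0,0,0, 0.2,12,0,0,0, 0.2,12,-1,0,0, 0.2,10,-1,0,0, 0.2,7,0,0,0, 0.2,0,0,0,0, 0.2,0,0,0,0]' 40
```

```text
time_s: 16.53
ee_pos: [0.5547, -0.0407, 0.2109]
ee_rot: [[1.0, 0.03, -0.0], [0.03, -1.0, -0.0], [-0.0, 0.0, -1.0]]
force: [-0.6, -0.0, -2.5]
grip_width: 0.459
grasp_force: 41.2
```

```bash
python3 -m handwheel '[0.2,0,1.5,5,0, 0.2,0,1.5,6,0, 0.2,0,0,5,0, 0.2,0,0,3,0, 0.2,0,0,1,0, 0.2,0,0,0,0, 0.2,0,0,0,0]' 40;  python3 - <<'E'
from h import *
import pickle
d=snap('wrist');pickle.dump(d,open('w6.pkl','wb'));save(d,'w6.png',k=1.5);print(d['st']['ee_pos'],d['st']['force'],d['st']['grip_width'])
E
```

```text
time_s: 17.12
ee_pos: [0.5547, -0.0441, 0.1908]
ee_rot: [[1.0, 0.03, 0.0], [0.03, -1.0, 0.0], [0.0, -0.0, -1.0]]
force: [-0.1, -0.3, -2.0]
grip_width: 0.461
grasp_force: 41.3
[ 0.55468823 -0.04408879  0.19077773] [-0.13760468 -0.28705893 -2.00730397] 0.4612324302485023
```

View pics/w6.png

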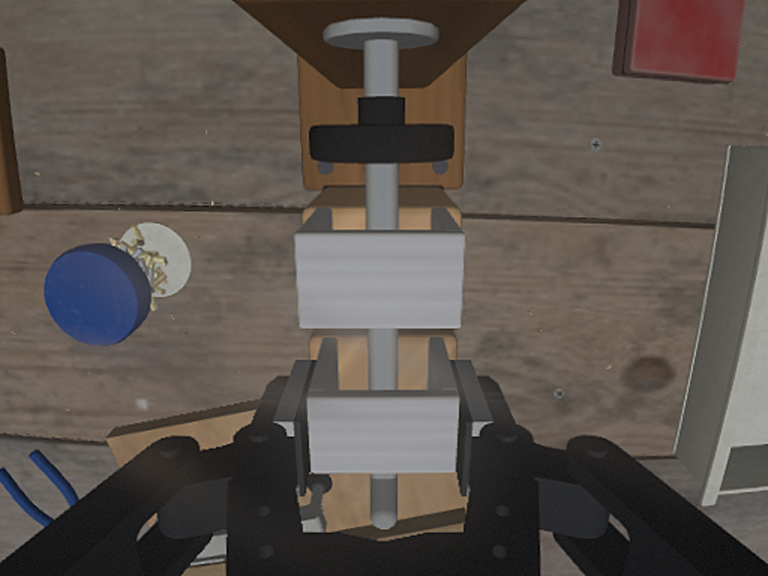

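```bash
python3 - <<'E'
from h import *
import pickle
d=pickle.load(open('w6.pkl','rb'))
for p,z in [((382,473),.2205),((382,392),.2205),((381,328),.219),((381,233),.219),((381,162),.227),((381,124),.227),((381,48),.217)]: print(onz(d,p[0]/1.5,p[1]/1.5,z).round(4))
E
python3 -m handwheel '[0.2,2,0,0,0, 0.2,4,0,0,0, 0.2,4,0,0,0, 0.2,2,0,0,0, 0.2,0,0,0,0, 0.2,0,0,0,0]' 40
```

```text
[ 0.5445 -0.044   0.2205]
[ 0.5694 -0.0432  0.2205]
[ 0.5861 -0.0425  0.219 ]
[ 0.6096 -0.0418  0.219 ]
[ 0.6261 -0.0414  0.227 ]
[ 0.6337 -0.0412  0.227 ]
[ 0.6496 -0.0407  0.217 ]
time_s: 17.67
ee_pos: [0.5668, -0.0436, 0.1908]
ee_rot: [[1.0, 0.03, -0.0], [0.03, -1.0, 0.0], [-0.0, -0.0, -1.0]]
force: [0.1, -0.1, -2.0]
grip_width: 0.458
grasp_force: 41.3
```

```bash
python3 -m handwheel '[0.2,2,0,0,0, 0.2,1.5,0,0,0, 0.2,1.5,0,0,0, 0.2,1.5,0,0,0, 0.2,1.5,0,0,0, 0.2,1,0,0,0, 0.2,1,0,0,0, 0.2,0,0,0,0]' 40;python3 -m handwheel '[0.2,1.5,0,0,0, 0.2,1.5,0,0,0, 0.2,1.5,0,0,0, 0.2,1.5,0,0,0, 0.2,0,0,0,0]' 40
```

```text
time_s: 18.33
ee_pos: [0.5766, -0.0433, 0.1908]
ee_rot: [[1.0, 0.03, -0.0], [0.03, -1.0, 0.0], [-0.0, -0.0, -1.0]]
force: [-1.2, -0.7, -1.2]
grip_width: 0.459
grasp_force: 41.2
time_s: 18.75
ee_pos: [0.5832, -0.0432, 0.1908]
ee_rot: [[1.0, 0.03, 0.001], [0.03, -1.0, -0.0], [0.001, 0.0, -1.0]]
force: [-0.8, -0.5, -2.2]
grip_width: 0.464
grasp_force: 41.2
```

```bash
for i in 1; do python3 -m handwheel '[0.2,1,0,0,0, 0.2,1,0,0,0, 0.2,0,0,0,0]' 40;done
```

```text
time_s: 19.0
ee_pos: [0.5848, -0.0431, 0.1908]
ee_rot: [[1.0, 0.03, 0.0], [0.03, -1.0, 0.0], [0.0, 0.0, -1.0]]
force: [-1.1, 0.3, -2.9]
grip_width: 0.465
grasp_force: 41.2
```

Friction alone is about -1 N. Advancing 1 mm at a time now.

```bash
python3 -m handwheel '[0.2,1,0,0,0, 0.2,0,0,0,0, 0.2,0,0,0,0]' 40 | grep -E 'pos|force:';python3 -m handwheel '[0.2,1,0,0,0, 0.2,0,0,0,0, 0.2,0,0,0,0]' 40| grep -E 'pos|force:'; python3 -m handwheel '[0.2,1,0,0,0, 0.2,0,0,0,0, 0.2,0,0,0,0]' 40| grep -E 'pos|force:'
```

```text
ee_pos: [0.5858, -0.0431, 0.1908]
force: [-0.2, 0.5, -2.3]
grasp_force: 41.2
ee_pos: [0.5868, -0.0431, 0.1908]
force: [-0.4, -0.5, -2.4]
grasp_force: 41.2
ee_pos: [0.5877, -0.0431, 0.1908]
force: [-0.8, 0.1, -2.1]
grasp_force: 41.2
```

```bash
python3 -m handwheel '[0.2,1,0,0,0, 0.2,0,0,0,0, 0.2,0,0,0,0]' 40 | grep -E 'pos|force:';python3 -m handwheel '[0.2,1,0,0,0, 0.2,0,0,0,0, 0.2,0,0,0,0]' 40| grep -E 'pos|force:'
```

```text
ee_pos: [0.5888, -0.043, 0.1908]
force: [-1.3, -0.1, -2.9]
grasp_force: 41.2
ee_pos: [0.5893, -0.043, 0.1908]
force: [-3.0, -0.2, -1.3]
grasp_force: 41.2
```

```bash
python3 -m handwheel '[0.2,1,0,0,0, 0.2,0,0,0,0, 0.2,0,0,0,0]' 40 | grep -E 'pos|force:';python3 -m handwheel '[0.2,1,0,0,0, 0.2,0,0,0,0, 0.2,0,0,0,0]' 40| grep -E 'pos|force:';python3 -m handwheel '[0.2,1,0,0,0, 0.2,0,0,0,0, 0.2,0,0,0,0]' 40| grep -E 'pos|force:'
```

```text
ee_pos: [0.5893, -0.043, 0.1907]
force: [-5.1, -0.8, 1.6]
grasp_force: 41.5
ee_pos: [0.5893, -0.043, 0.1907]
force: [-7.0, -0.4, 1.8]
grasp_force: 41.7
ee_pos: [0.5898, -0.0429, 0.1906]
force: [-7.8, -1.3, 2.5]
grasp_force: 41.7
```

```bash
python3 -m handwheel '[0.2,1,0,0,0, 0.2,0,0,0,0, 0.2,0,0,0,0]' 40 | grep -E 'pos|force:';python3 -m handwheel '[0.2,1,0,0,0, 0.2,0,0,0,0, 0.2,0,0,0,0]' 40| grep -E 'pos|force:';python3 -m handwheel '[0.2,1,0,0,0, 0.2,0,0,0,0, 0.2,0,0,0,0]' 40| grep -E 'pos|force:'
python3 - <<'E'
from h import *
import pickle
d=snap('wrist');pickle.dump(d,open('w7.pkl','wb'));save(d,'w7.png',k=1.5);print(d['st']['ee_pos'],d['st']['force'],d['st']['grip_width'])
E
```

```text
ee_pos: [0.5907, -0.0429, 0.1907]
force: [-6.9, -1.3, 1.3]
grasp_force: 41.7
ee_pos: [0.5917, -0.0429, 0.1907]
force: [-8.3, -1.2, 2.5]
grasp_force: 41.7
ee_pos: [0.5927, -0.0428, 0.1907]
force: [-8.2, -1.3, 1.4]
grasp_force: 41.7
[ 0.59268687 -0.04282789  0.19067238] [-8.24262602 -1.29395777  1.36045182] 0.46563792680005617
```

View pics/w7.png

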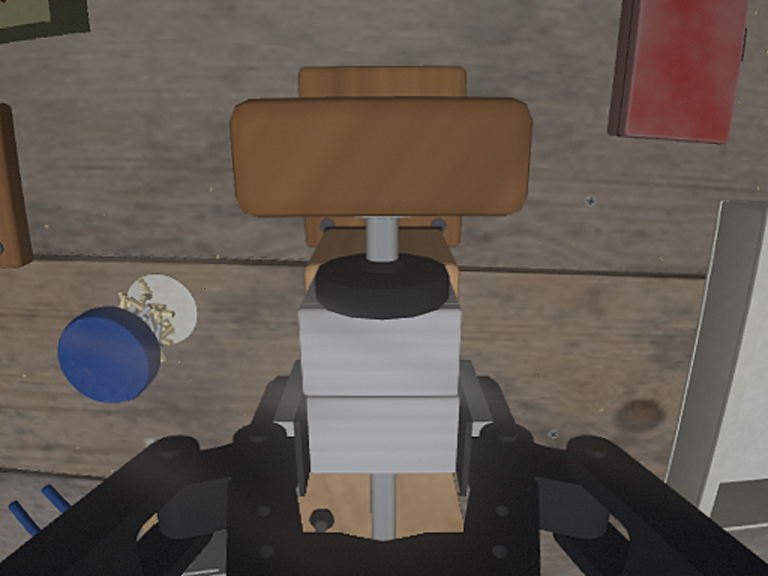

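Both blocks touch, and the front block presses on the ring (front rim at row 318). The ring slides about 1 mm per step.

```bash
python3 - <<'E'
from h import *
import pickle
d=pickle.load(open('w7.pkl','rb'))
for p,z in [((382,318),.227),((382,292),.227),((382,395),.2195),((382,472),.2205)]: print(onz(d,p[0]/1.5,p[1]/1.5,z).round(4))
E
python3 -m handwheel '[0.2,1,0,0,0, 0.2,0.5,0,0,0, 0.2,0,0,0,0, 0.2,0,0,0,0]' 40 | grep -E 'pos|force:'
```

```text
[ 0.6303 -0.0413  0.227 ]
[ 0.6364 -0.0411  0.227 ]
[ 0.6062 -0.042   0.2195]
[ 0.5831 -0.0427  0.2205]
ee_pos: [0.5941, -0.0428, 0.1906]
force: [-8.7, -0.8, 2.1]
grasp_force: 41.8
```

```bash
python3 -m handwheel '[0.2,-1,0,0,0, 0.2,-1,0,0,0, 0.2,-1,0,1,0, 0.2,0,0,0.5,0, 0.2,0,0,0,0, 0.2,0,0,0,0]' 40 | grep -E 'pos|force:'
```

```text
ee_pos: [0.5943, -0.0429, 0.1901]
force: [-4.5, -0.0, 4.6]
grasp_force: 42.0
```

```bash
python3 -m handwheel '[0.2,-1,0,-0.5,0, 0.2,-0.8,0,0,0, 0.2,0,0,0,0, 0.2,0,0,0,0]' 40 | grep -E 'pos|force:'
```

```text
ee_pos: [0.5939, -0.0431, 0.1901]
force: [1.3, 0.4, 1.0]
grasp_force: 41.4
```

```bash
python3 -m handwheel '[0.55,0,0,0,0, 0.6,0,0,0,0, 0.75,0,0,0,0, 0.9,0,0,0,0, 0.9,0,0,0,0, 0.9,0,0,0,0, 0.9,0,0,-10,0, 0.9,0,0,-20,0, 0.9,0,0,-25,0, 0.9,0,0,-20,0, 0.9,0,0,0,0, 0.9,0,0,0,0]' 40
python3 - <<'E'
from h import *
d=snap('wrist'); f=d['frame']
print(d['st']['ee_pos'])
uv=[proj(d,(x,-.0425,.219)).round(0) for x in(.57,.582,.606,.63)];print(uv)
u=int(uv[1][0])
for v in range(int(uv[3][1])-25,int(uv[0][1])+12): 
    print(v,f[v,u-12:u-8].mean(0).astype(int), f[v,u+9:u+13].mean(0).astype(int), onz(d,u,v,.219)[0].round(4))
E
```

```text
time_s: 23.97
ee_pos: [0.5931, -0.0431, 0.2667]
ee_rot: [[1.0, 0.03, 0.004], [0.03, -1.0, -0.001], [0.004, 0.001, -1.0]]
force: [-0.1, 0.0, -0.0]
grip_width: 0.901
grasp_force: 0.0
[ 0.59310489 -0.0431063   0.26669241]
[array([253., 253.]), array([254., 236.]), array([255., 199.]), array([256., 159.])]
134 [63 49 37] [67 52 39] 0.6446
135 [56 49 43] [57 49 42] 0.644
136 [77 64 49] [75 63 49] 0.6435
137 [84 68 52] [82 67 52] 0.6429
138 [60 50 41] [56 48 40] 0.6423
139 [36 33 32] [37 33 32] 0.6418
140 [36 33 31] [38 35 34] 0.6412
141 [38 36 34] [39 37 35] 0.6406
142 [38 35 33] [39 35 33] 0.6401
143 [39 36 34] [39 36 35] 0.6395
144 [38 36 34] [40 37 35] 0.6389
145 [38 36 35] [41 37 36] 0.6383
146 [38 35 34] [40 37 35] 0.6378
147 [41 41 39] [45 43 42] 0.6372
148 [45 44 43] [46 45 44] 0.6366
149 [45 44 43] [46 44 43] 0.636
150 [47 45 45] [48 46 45] 0.6355
151 [44 43 43] [47 45 45] 0.6349
152 [46 44 44] [46 44 44] 0.6343
153 [46 45 45] [48 47 45] 0.6337
154 [45 44 44] [47 46 46] 0.6332
155 [47 45 45] [47 46 46] 0.6326
156 [45 45 45] [48 47 46] 0.632
157 [47 46 46] [48 47 46] 0.6314
158 [44
[... 3399 characters left out ...]
[118 105  94] [115 102  93] 0.5749
247 [112  99  88] [79 73 66] 0.5742
248 [114 101  91] [81 74 67] 0.5735
249 [116 102  92] [81 74 67] 0.5728
250 [122 108  96] [75 69 62] 0.5721
251 [92 83 74] [73 66 60] 0.5714
252 [68 61 52] [120 103  84] 0.5707
253 [72 64 55] [157 134 106] 0.57
254 [71 62 54] [151 127 101] 0.5693
255 [68 61 54] [149 126 100] 0.5686
256 [87 76 63] [149 126 100] 0.5679
257 [147 124  98] [147 124  99] 0.5672
258 [148 124  98] [147 124  99] 0.5665
259 [145 123  97] [145 122  97] 0.5658
260 [145 123  97] [145 122  97] 0.565
261 [146 123  97] [144 121  96] 0.5643
262 [146 122  97] [142 119  94] 0.5636
263 [144 121  96] [145 122  97] 0.5629
264 [145 122  97] [145 123  97] 0.5622
```

The bows touch (0.630–0.606 and 0.606–0.583), and the ring has moved about 4–5 mm. Next is the rear block.

```bash
python3 -m handwheel '[0.9,0,0,-15,0.03, 0.9,0,-15,0,0, 0.9,0,-30,0,0, 0.9,4,-40,0,0, 0.9,4,-40,0,0, 0.9,4,-40,0,0, 0.9,4,-40,0,0, 0.9,3,-40,0,0, 0.9,0,-30,0,0, 0.9,0,-17,0,0, 0.9,0,-6,0,0, 0.9,0,0,0,0, 0.9,0,0,0,0, 0.9,0,0,0,0]' 40
python3 - <<'E'
from h import *
d=snap('wrist'); f=d['frame'].astype(int)
print(d['st']['ee_pos'])
c=proj(d,(.6115,.2545,.219)).round().astype(int);print(c)
m=(f.min(2)>120)&(f.max(2)-f.min(2)<16)
n,l,s,ce=cv2.connectedComponentsWithStats(m.astype(np.uint8))
k=l[c[1],c[0]];print(s[k],ce[k]);x,y,w,h,a=s[k]
for v in(y-.5,y+h-.5): print(onz(d,x+w/2-.5,v,.219))
E
```

```text
time_s: 25.18
ee_pos: [0.6112, 0.2538, 0.2792]
ee_rot: [[1.0, -0.001, -0.001], [-0.001, -1.0, -0.001], [-0.001, 0.001, -1.0]]
force: [-0.3, -0.6, 0.1]
grip_width: 0.901
grasp_force: 0.0
[0.61116472 0.25383144 0.2792417 ]
[254 211]
[ 223  193   63  133 2901] [253.56153051 227.71871768]
[0.62380192 0.25471928 0.219     ]
[0.52077644 0.25497408 0.219     ]
```

```bash
python3 -m handwheel '[0.9,0.5,-1,20,0, 0.9,0,0,22,0, 0.9,0,0,20,0, 0.9,0,0,15,0, 0.9,0,0,8,0, 0.9,0,0,4,0, 0.9,0,0,0,0, 0.9,0,0,0,0]' 40;python3 -m handwheel '[0.8,0,0,0,0, 0.4,0,0,0,0, 0.2,0,0,0,0, 0.2,0,0,0,0, 0.2,0,0,0,0, 0.2,0,0,0,0, 0.2,0,0,0,0, 0.2,0,0,0,0, 0.2,0,0,0,0]' 40
```

```text
time_s: 25.9
ee_pos: [0.6126, 0.2557, 0.1917]
ee_rot: [[1.0, -0.001, 0.001], [-0.001, -1.0, 0.0], [0.001, -0.0, -1.0]]
force: [-0.2, -0.0, -0.0]
grip_width: 0.903
grasp_force: 0.0
time_s: 26.65
ee_pos: [0.6125, 0.2562, 0.1919]
ee_rot: [[1.0, -0.0, 0.002], [-0.0, -1.0, 0.0], [0.002, -0.0, -1.0]]
force: [-0.4, -0.6, 5.8]
grip_width: 0.46
grasp_force: 40.9
```

```bash
python3 -m handwheel '[0.2,0,0,-7,0, 0.2,0,0,-7,0, 0.2,0,0,-6,0, 0.2,0,0,0,0, 0.2,0,0,0,0]' 40;python3 -m handwheel '[0.2,-6,0,0,0, 0.2,-12,0,0,0, 0.2,-14,0,0,0, 0.2,-14,0,0,0, 0.2,-14,0,0,0, 0.2,-14,0,0,0, 0.2,-14,0,0,0, 0.2,-14,0,0,0, 0.2,-14,0,0,0, 0.2,-12,0,0,0, 0.2,-12,0,0,0, 0.2,-8,0,0,0, 0.2,0,0,0,0, 0.2,0,0,0,0]' 40
```

```text
time_s: 27.07
ee_pos: [0.612, 0.2562, 0.2112]
ee_rot: [[1.0, -0.0, 0.001], [-0.0, -1.0, 0.0], [0.001, -0.0, -1.0]]
force: [-0.7, -0.4, -1.5]
grip_width: 0.462
grasp_force: 40.4
time_s: 28.23
ee_pos: [0.4637, 0.2562, 0.2109]
ee_rot: [[1.0, 0.0, 0.0], [0.0, -1.0, -0.0], [0.0, 0.0, -1.0]]
force: [-0.5, 0.4, -1.5]
grip_width: 0.464
grasp_force: 40.4
```

```bash
python3 -m handwheel '[0.2,0,0,-15,0, 0.2,0,0,-30,0, 0.2,0,0,-35,0, 0.2,0,15,-25,0, 0.2,0,30,-10,0, 0.2,0,40,0,0, 0.2,0,40,0,0, 0.2,0,40,0,0, 0.2,0,40,0,0, 0.2,0,40,0,0, 0.2,0,40,0,0, 0.2,0,40,0,0, 0.2,0,40,0,0, 0.2,0,40,0,0, 0.2,0,40,0,0, 0.2,10,40,0,0, 0.2,12,40,0,0, 0.2,12,35,0,0, 0.2,4,20,0,0, 0.2,0,12,0,0]' 40; python3 -m handwheel '[0.2,0,0,0,0, 0.2,0,0,0,0, 0.2,0,0,0,0]'
python3 - <<'E'
from h import *
d=snap('top'); f=d['frame'].astype(int)
m=((f.min(2)>150)&(f.max(2)-f.min(2)<20)).astype(np.uint8)
m[:, :320]=0; m[:, 400:]=0; m[:140]=0; m[225:]=0
n,l,s,ce=cv2.connectedComponentsWithStats(m)
for k in range(1,n):
    if s[k][4]>100: x,y,w,h,a=s[k]; print(s[k],onz(d,x,y,.061).round(3),onz(d,x+w,y+h,.061).round(3))
E
```

```text
time_s: 29.9
ee_pos: [0.5026, -0.3401, 0.3252]
ee_rot: [[1.0, -0.003, 0.001], [-0.003, -1.0, -0.002], [0.001, 0.002, -1.0]]
force: [-0.2, 0.7, -1.4]
grip_width: 0.462
grasp_force: 40.8
time_s: 30.15
ee_pos: [0.5013, -0.3341, 0.3257]
ee_rot: [[1.0, 0.001, -0.001], [0.001, -1.0, 0.002], [-0.001, -0.002, -1.0]]
force: [-0.9, 0.4, -1.2]
grip_width: 0.463
grasp_force: 40.8
[336 154  37  41 743] [ 0.636 -0.263  0.061] [ 0.473 -0.41   0.061]
```

```bash
python3 -m handwheel '[0.2,0,11,10,0, 0.2,0,11,25,0, 0.2,0,0,30,0, 0.2,0,0,30,0, 0.2,0,0,30,0, 0.2,0,0,30,0, 0.2,0,0,25,0, 0.2,0,0,18,0, 0.2,0,0,12,0, 0.2,0,0,6,0, 0.2,0,0,0,0, 0.2,0,0,0,0, 0.2,0,0,0,0]' 40
```

```text
time_s: 31.28
ee_pos: [0.5026, -0.3586, 0.1112]
ee_rot: [[1.0, 0.0, 0.002], [0.0, -1.0, -0.002], [0.002, 0.002, -1.0]]
force: [1.0, -0.7, -1.4]
grip_width: 0.461
grasp_force: 40.8
```

```bash
python3 -m handwheel '[0.2,0,0,4,0, 0.2,0,0,4,0, 0.2,0,0,3,0, 0.2,0,0,2,0, 0.2,0,0,0,0, 0.2,0,0,0,0]' 40|grep -E 'pos|force:'; python3 -m handwheel '[0.2,0,0,1,0, 0.2,0,0,1,0, 0.2,0,0,0,0, 0.2,0,0,0,0]' 40|grep -E 'pos|force:'
```

```text
ee_pos: [0.5016, -0.3577, 0.0966]
force: [-0.4, -0.7, -0.8]
grasp_force: 40.8
ee_pos: [0.502, -0.3579, 0.096]
force: [-2.1, 0.9, 5.6]
grasp_force: 41.6
```

Contact with the floor. Back off 1 mm, release and withdraw.

```bash
python3 -m handwheel '[0.2,0,0,-1,0, 0.2,0,0,0,0, 0.55,0,0,0,0, 0.7,0,0,0,0, 0.9,0,0,0,0, 0.9,0,0,0,0, 0.9,0,0,0,0, 0.9,0,0,-10,0, 0.9,0,0,-25,0, 0.9,0,0,-35,0, 0.9,0,0,-35,0, 0.9,0,0,-35,0, 0.9,-30,0,-30,0, 0.9,-30,0,0,0, 0.9,0,0,0,0, 0.9,0,0,0,0]' 40
python3 - <<'E'
from h import *
d=snap('wrist'); f=d['frame'].astype(int); print(d['st']['ee_pos'])
c=proj(d,(.502,-.358,.123)).round().astype(int);print('expected bow',c)
# side view: spare hook bows
m=((f.min(2)>110)&(f.max(2)-f.min(2)<16)).astype(np.uint8)
print(f[c[1]-30:c[1]+31:5,c[0]].tolist())
for z in (.123,.084): print([proj(d,(.502+a,-.358+b,z)).round(0).tolist() for a in(-.012,.012) for b in(-.02,.02)])
save(d,'w8.png')
E
```

```text
time_s: 33.45
ee_pos: [0.4413, -0.3577, 0.2667]
ee_rot: [[1.0, -0.002, 0.001], [-0.002, -1.0, -0.001], [0.001, 0.001, -1.0]]
force: [-0.2, 0.2, -0.5]
grip_width: 0.899
grasp_force: 0.0
[ 0.44127452 -0.35769422  0.26667695]
expected bow [255 106]
[[148, 148, 144], [149, 150, 146], [146, 148, 144], [83, 73, 63], [135, 137, 138], [131, 131, 135], [136, 138, 141], [135, 135, 139], [136, 137, 140], [139, 141, 145], [147, 148, 145], [146, 148, 143], [146, 148, 144]]
[[279.0, 121.0], [232.0, 121.0], [280.0, 91.0], [231.0, 92.0]]
[[276.0, 117.0], [234.0, 117.0], [277.0, 91.0], [234.0, 91.0]]
```

The bow sits exactly where an upright block puts it (rows about 94–121 against 91–121 expected), so the rear block is standing.

```bash
python3 -c "
from cell import r
print(r.finish_job())"
```

```text
the job is handed in; nothing more can be done
None
```

The job is handed in, with no verdict returned: the front and middle blocks hang touching on the spare hook with the ring pushed back about 5 mm (my estimate, from the arm's travel and the wrist camera), and the rear block stands upright in the white tray.

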